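# Size a locating pin in the stacked ring gauge

### The arm

A 6-joint arm with a two-finger parallel gripper is mounted at the origin on a cart in front of the work surface, level with it; the furniture and walls round the work are solid. World frame = base frame: x ahead of the robot, y to its left, z up, the work surface at z = 0. Lengths are in m, angles in rad, forces in N, time in s.
With the tool pointing down it reaches from about 0.325 to 0.775 m from the base axis. Payload 9.3 kg.
Tool frame: the origin (TCP) lies midway between the tips of the shut fingers; the grasp point (between the pads) lies 19 mm behind it; z points along the fingers, y is the line along which they close (so a half turn about z gives the same grasp; the last joint's range is limited). The gripper opens to 85 mm and grips with 20 to 120 N. Pads are 22 mm wide; open, the fingers measure 114 mm over their backs; the gripper's body (76 mm by 85 mm) begins 54 mm behind the grasp point. The pads swing forward as they close: fully open they stand 13 mm farther back than shut.
Start: joints at [-1.438, 0.259, 0.021, 1.334, 0, 1.418], TCP at [0.155, -0.528, 0.231] pointing down, gripper open.
Joint ranges: [-3.04, 3.04], [-0.91, 1.82], [-1.04, 1.36], [-1.92, 1.95], [-1.52, 1.45], [-3.14, 3.14]. Speed limits (rad/s): [2.22, 2.22, 2.79, 3.14, 3.14, 3.14].

### API

Orientations are given as a 3x3 rotation matrix whose columns are the frame's x, y, z axes.
In Python, from rig import bot, vision gives the robot as it stands.
- The arm moves only by the shell command python3 -m jog 'ROWS' [OPENING] [FORCE]. ROWS is JSON, a list of rows, each a list of 4 numbers: the shift along the tool's x, y, z each as a share of 50 mm, from -1 to 1, then the turn about the tool's z as a share of 0.15 rad, from -1 to 1. In form: [[dx, dy, dz, yaw], ...]. A call has 1 to 12 rows; each row shifts and turns the commanded pose from where the row before left it, along the tool's axes as they then stand; what a row does not reach is not made up. A row lasts 1/8 s, in which the tool goes at most 62.5 mm and 10.7 degrees, less where a joint would pass 70% of its speed; a pose out of reach is approached as far as the arm can. A call with a number of a shift or a turn outside -1 to 1 is refused whole. A call with a gripper value outside its range is refused whole. OPENING is the closure, from -1 (fully open) to 1 (shut), set as the call begins (- or left out, the last holds). The fingers move at their own pace and stop on an object; FORCE is the grip in N (left out, the last holds). Time passes only in rows, so rows that do not move let the fingers close. It gives the time, the measured TCP pose, the force, the opening and the grip force at its end, in the units of the state.
- bot.get_obs(): the state, without advancing time (a new reading comes with each control period).
- vision.capture(name): name is "scene" or "top" or "wrist"; returns a dict with "img" (400x640x3 uint8, red, green, blue), "vfov" (degrees; the focal length in pixels is half the picture's height over the tangent of half this angle, whatever the lens; pixels are square), "cx", "cy" (the principal point, pixels), "origin" and "rotation" of the camera in the world. Camera axes: x right, y down, z forward; pixel columns grow to the right and rows downward; lengths in m; the calibration is good to about 2 mm. The wrist camera is an equidistant fisheye: a pixel r from the principal point sees the ray r / f radians off the axis. A picture is of the moment at which its call begins. There is no depth.
- bot.sign_off(): hands the job in; it is judged then, once.
The state is a dict: "time_s": time; "q": joint angles; "joint_vel": joint speeds; "joint_efforts": joint torques, N m; "ee_pos": TCP position; "tcp_rot": TCP orientation; "contact_force": force on the tool from outside, world axes, zero at the start; "wrist_torque": the same for the moment, N m; "opening": opening from 0.0 (shut) to 1.0 (fully open); "finger_force": force on a finger pad.
Only numpy, scipy, OpenCV 4.12 (cv2) and the standard library are available. Lean on these libraries where they do the work, as an engineer would, in place of code of your own. Each camera call takes 0.05 s, during which the arm holds its last target. There are 200 camera calls.

### The job

Size the steel pin that stands by itself on the worktop: lower it, foot first and upright, through the rings of the ring gauge, widest ring on top, feeling its way past the ones that let it through until it truly bottoms on the first ring too small for it. Bear on it with about 10 N for half a second, to be sure that it is seated and not merely caught on an edge, never force it or let it drop, and leave it standing there, released, for the reading. Leave the three pins in the wooden rack, the jar and the tape measure as they are.

Things in the scene. Friction and masses are not known exactly. Their poses are not given: they have to be found in the camera images.
- gauge: ring gauge fixed to the worktop: grey base 100 x 100 x 10 mm with four pillars that carry five steel rings one below the other on one upright axis, 13 mm apart, bores shrinking downwards. Rings 73 mm outside; nothing but four flat nuts 3.5 mm high, 30 mm from the axis, stands above the top ring. Rigid. Origin under the axis on the worktop, z up
- ring_1 (a point): top and widest ring of the gauge, bore 33 mm: centre of its flat top face, 74 mm above the worktop; z points up along the common axis. The ring is 5 mm thick
- ring_2 (a point): second ring of the gauge, bore 29 mm: centre of its flat top face, 61 mm above the worktop; z points up along the common axis. The ring is 5 mm thick
- ring_3 (a point): third ring of the gauge, bore 25 mm: centre of its flat top face, 48 mm above the worktop; z points up along the common axis. The ring is 5 mm thick
- ring_4 (a point): fourth ring of the gauge, bore 21 mm: centre of its flat top face, 35 mm above the worktop; z points up along the common axis. The ring is 5 mm thick
- ring_5 (a point): lowest and narrowest ring of the gauge, bore 17 mm: centre of its flat top face, 22 mm above the worktop; z points up along the common axis. The ring is 5 mm thick
- pin_a_mid (a point): steel locating pin standing upright on its foot, one of four alike but for the thickness of the shank. From the foot up: round shank 72 mm long, then ribbed round head 36 mm wide and 26 mm tall; 98 mm in all. This point is on the axis at half height, 49 mm above the foot, 36 mm below the middle of the head; z up the pin
- pin_b_mid (a point): as pin_a_mid, for the second pin
- pin_c_mid (a point): as pin_a_mid, for the third pin
- pin_d_mid (a point): as pin_a_mid, for the fourth pin
- pin_a: the same pin as pin_a_mid; origin at the centre of its foot. About 0.16 to 0.28 kg. The four shanks are 32, 28, 24 and 20 mm thick, with a 0.8 mm bevel at the foot; which pin has which is not told, so the ring that stops the lone pin may be the second, third, fourth or fifth
- pin_b: the same pin as pin_b_mid; origin at the centre of its foot
- pin_c: the same pin as pin_c_mid; origin at the centre of its foot
- pin_d: the same pin as pin_d_mid; origin at the centre of its foot
- pin_rack: wooden block 160 x 56 mm, 30 mm high, fixed, with three wells 36 mm wide that go right through, at its centre and 50 mm either side of it along x; three of the four pins stand in them on the worktop. Origin at the centre of its underside. The fourth pin stands free, more than 0.3 m away from the rack
- jar_a: sample jar with a screw lid, 48 mm wide and 66 mm high, loose, behind the gauge; origin at the centre of its underside
- tape_measure: blue pocket tape measure 36 x 74 x 63 mm standing on edge, loose; origin at the centre of its underside
Mind the look-alikes: they are no part of the job. Leave any blue or yellow look-alike of the pin_b alone.

How it is judged:
By the outcome, as a careful person would: the job done as asked, in the order asked, and still so for the second after the job is handed in, with the robot touching nothing.
It also fails if it takes over 48 s, if anything falls off the work surface, if the arm or the gripper's body presses on something with over 40 N, if the wrist force passes 120 N, or if a joint passes its speed limit or range.

## Working session

There is one attempt and no reset: what is moved stays moved. The work goes in short steps, Python scripts to look and compute and a shell command to move; the robot and the scene stay as the last step left them, time stands still between calls to the robot, and variables do not carry over. Pictures are saved under pics/ and viewed, at most 10 in all, crops included, and the job is handed in when it is done.

```bash
ls; mkdir -p pics; cat > h.py <<'E'
import numpy as np, cv2
from rig import bot, vision
def cap(n,save=None):
    c=vision.capture(n)
    if save: cv2.imwrite('pics/'+save,c['img'][:,:,::-1])
    return c
def f(c): return 200/np.tan(np.radians(c['vfov'])/2)
def ray(c,u,v,fish=False):
    x=np.array([u-c['cx'],v-c['cy']])/f(c)
    if fish:
        r=np.hypot(*x); d=np.array([*(x/r*np.sin(r) if r>0 else x),np.cos(r)])
    else: d=np.array([*x,1.])
    return np.array(c['origin']),np.array(c['rotation'])@d
def onz(c,u,v,z,fish=False):
    o,d=ray(c,u,v,fish); return o+d*(z-o[2])/d[2]
def proj(c,p,fish=False):
    d=np.array(c['rotation']).T@(np.array(p)-c['origin'])
    if fish:
        r=np.arctan2(np.hypot(*d[:2]),d[2]); return d[:2]/np.hypot(*d[:2])*r*f(c)+[c['cx'],c['cy']]
    return d[:2]/d[2]*f(c)+[c['cx'],c['cy']]
E
python3 - <<'E'
from h import *
np.set_printoptions(precision=4,suppress=True)
a=cap('scene');b=cap('top')
for c in(a,b): print(c['vfov'],c['cx'],c['cy'],c['origin'],np.array(c['rotation']))
im=np.vstack([a['img'],b['img']])[:,:,::-1]
cv2.imwrite('pics/scene.png',a['img'][:,:,::-1]);cv2.imwrite('pics/top.png',b['img'][:,:,::-1])
print(bot.get_obs())
E
```

```text
pics
55.67181087649489 322.9226179547546 204.37843418797 [0.2536 0.5401 0.7421] [[-0.8857 -0.3462  0.3094]
 [-0.4642  0.6478 -0.604 ]
 [ 0.0087 -0.6786 -0.7344]]
45.189589073872526 318.23891119407614 197.015630328541 [0.3058 0.0136 1.2665] [[-0.027  -0.9795  0.1998]
 [-0.9996  0.0254 -0.0105]
 [ 0.0052 -0.2001 -0.9798]]
{'time_s': 0.1, 'q': array([-1.4376,  0.2591,  0.0208,  1.3337, -0.    ,  1.4182]), 'joint_vel': array([ 0.0002, -0.0009,  0.001 ,  0.0002,  0.0001,  0.0009]), 'joint_efforts': array([  0.0036, -55.6692,  34.5073,   0.0116,  -0.0002,   0.    ]), 'ee_pos': array([ 0.155 , -0.5274,  0.2307]), 'tcp_rot': array([[ 0.9594,  0.2819, -0.0002],
       [ 0.2819, -0.9594,  0.0012],
       [ 0.0002, -0.0012, -1.    ]]), 'contact_force': array([ 0.1759, -1.3701, -0.0561]), 'wrist_torque': array([0.0239, 0.015 , 0.0229]), 'finger_force': 0.0, 'opening': 1.000563482974004}
```

View pics/scene.png

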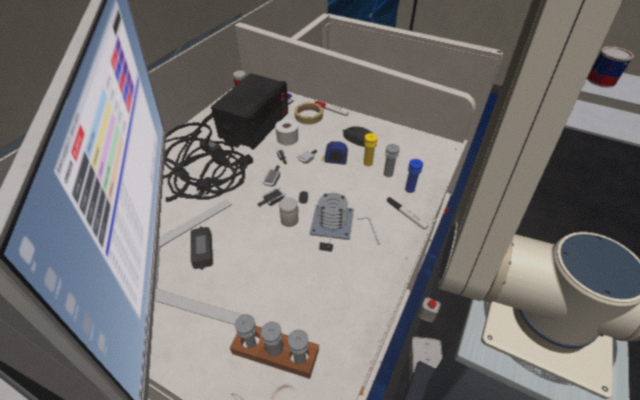

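View pics/top.png

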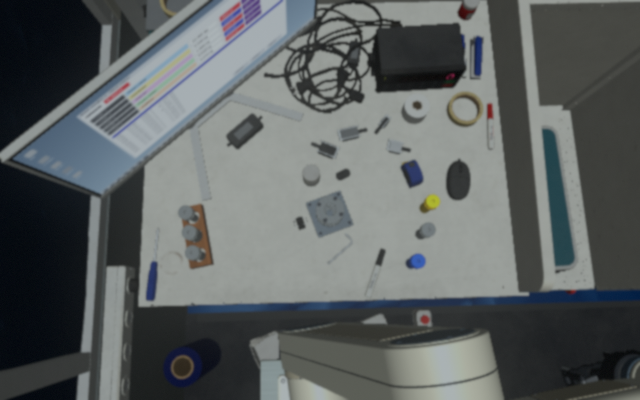

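The scene view shows the steel pin at (391,150) between a yellow and a blue look-alike, the gauge at (332,215), the rack at (275,350). In the top view the pin is at (428,230), the gauge at (330,214) and the jar at (312,174).

```bash
python3 - <<'E'
from h import *
np.set_printoptions(precision=4,suppress=True)
a=cap('scene');b=cap('top')
# rough
for n,uv,z in (('pin',(428,229),.098),('gauge',(330,213),.074),('yellow',(432,201),.098),('blue',(417,260),.098),('jar',(311,173),.066)): print(n,onz(b,*uv,z))
for n,uv,z in (('pin',(391.5,148),.098),('gauge',(334,201),.074),('yellow',(371,137),.098),('blue',(415,162),.098)): print(n,onz(a,*uv,z))
def crop(c,u,v,w,h,s): return cv2.resize(c['img'][v:v+h,u:u+w,::-1],None,fx=s,fy=s,interpolation=cv2.INTER_CUBIC)
im=np.hstack([np.vstack([crop(b,295,180,75,60,5),crop(b,395,185,75,60,5)]),np.vstack([crop(a,300,185,75,60,5),crop(a,355,130,75,60,5)])])
cv2.imwrite('pics/z.png',im)
E
```

```text
pin [ 0.4572 -0.2658  0.098 ]
gauge [ 0.5072 -0.0277  0.074 ]
yellow [ 0.5267 -0.2808  0.098 ]
blue [ 0.3824 -0.2336  0.098 ]
jar [0.6142 0.0177 0.066 ]
pin [ 0.4581 -0.2597  0.098 ]
gauge [ 0.5166 -0.032   0.074 ]
yellow [ 0.5255 -0.2782  0.098 ]
blue [ 0.384  -0.2345  0.098 ]
```

View pics/z.png

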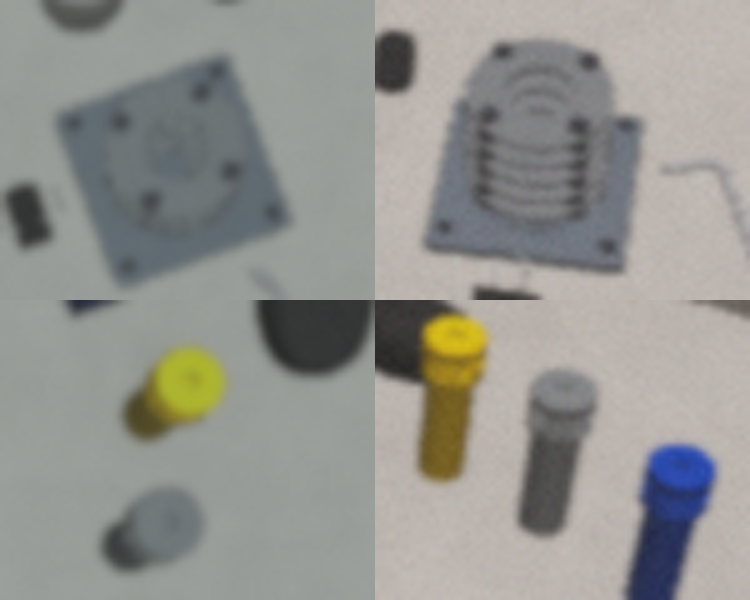

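The zoom shows the four nuts of the gauge and its bore clearly in both views. The steel pin stands between yellow and blue at about (0.457,-0.263), and the two views agree. I'll move above the pin, shifting y first to stay clear of the divider.

```bash
python3 -m jog '[[0,0,-0.5,0.95],[0,0,-0.5,0.95],[0,-0.7,0,0],[0,-0.7,0,0],[0,-0.7,0,0],[0,-0.7,0,0],[0,-0.7,0,0],[0.7,0,0,0],[0.7,0,0,0],[0.7,0,0,0]]' -1 60; python3 - <<'E'
from h import *
np.set_printoptions(precision=4,suppress=True)
a=cap('scene');b=cap('top')
print(onz(b,330.2,209.4,.0775),onz(a,333.05,202.5,.0775))
E
```

```text
time_s: 1.45
ee_pos: [0.2609, -0.3524, 0.2814]
tcp_rot: [[1.0, 0.001, 0.0], [0.001, -1.0, -0.0], [0.0, 0.0, -1.0]]
contact_force: [-0.6, -0.3, 0.3]
opening: 1.001
finger_force: 0.0
[ 0.5158 -0.0283  0.0775] [ 0.515  -0.0235  0.0775]
```

```bash
python3 -m jog '[[0.8,-0.35,0,0],[0.8,-0.35,0,0],[0.8,-0.35,0,0],[0.8,-0.35,0,0],[0.6,-0.35,0,0],[0,0,0,0],[0,0,0,0]]'; python3 - <<'E'
from h import *
np.set_printoptions(precision=4,suppress=True)
c=cap('wrist','w1.png')
print(c['vfov'],c['cx'],c['cy'],c['origin'],c['rotation'])
E
```

```text
time_s: 2.42
ee_pos: [0.4493, -0.2651, 0.2811]
tcp_rot: [[1.0, 0.001, -0.001], [0.001, -1.0, 0.0], [-0.001, -0.0, -1.0]]
contact_force: [-0.7, 0.4, 0.6]
opening: 0.994
finger_force: 0.0
65.70646984690485 322.5795193510812 200.56638661504968 [ 0.5202 -0.2642  0.4239] [[ 0.0011 -0.9607 -0.2776]
 [-1.     -0.0013  0.0004]
 [-0.0007  0.2776 -0.9607]]
```

View pics/w1.png

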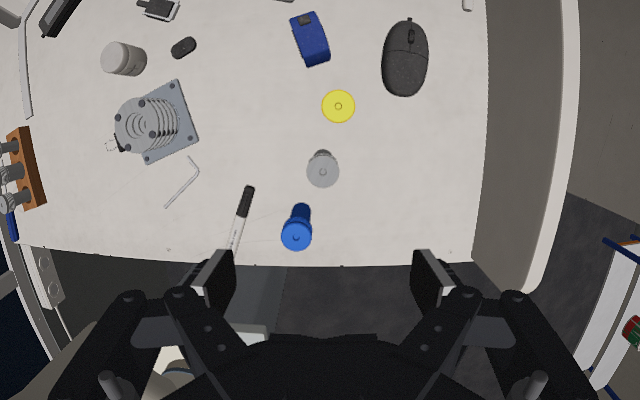

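The wrist view shows the steel pin's head top at (323,172) with its centre mark, yellow at (338,106), blue at (297,236), and the gauge rings at about (137,125).

```bash
python3 - <<'E'
from h import *
np.set_printoptions(precision=4,suppress=True)
c=cap('wrist')
print('pin',onz(c,323,171.8,.098,True))
g=cv2.cvtColor(c['img'],cv2.COLOR_RGB2GRAY).astype(float)
hsv=cv2.cvtColor(c['img'],cv2.COLOR_RGB2HSV)
m=((g<175)&(hsv[...,1]<60)).astype(np.uint8);m[:140]=0;m[195:]=0;m[:,:300]=0;m[:,350:]=0
k=cv2.findContours(m,0,1)[0]; k=max(k,key=cv2.contourArea); print(cv2.boundingRect(k))
for z in(.0775,):
  P=[onz(c,*uv,z,True) for uv in((145,99),(118,118),(126,149),(152,134))]
  print(np.array(P),np.mean(P,0))
b=cap('top')
print(g[160:186,323].astype(int),g[172,300:346].astype(int))
E
```

```text
pin [ 0.4579 -0.2647  0.098 ]
(306, 149, 33, 39)
[[ 0.5502 -0.0452  0.0775]
 [ 0.5308  0.0001  0.0775]
 [ 0.4892 -0.0098  0.0775]
 [ 0.5054 -0.0534  0.0775]] [ 0.5189 -0.0271  0.0775]
[157 157 156 156 156 155 155 157 131 148 155 155 155 159 122 136 154 160
 156 157 156 156 158 157 157 157] [196 196 197 197 196 194 153 155 157 154 155 158 158 159 160 159 159 158
 151 137 140 156 156 155 147 135 134 157 158 156 155 155 155 156 155 155
 157 155 155 186 194 196 196 195 196 195]
```

```bash
python3 -m jog '[[0.17,0,0.8,0],[0,0,0.8,0],[0,0,0.8,0],[0,0,0.8,0],[0,0,0.6,0],[0,0,0.3,0],[0,0,0.24,0],[0,0,0,0],[0,0,0,0]]' -1; python3 - <<'E'
from h import *
c=cap('wrist','w2.png'); o=bot.get_obs(); print(o['ee_pos'],o['contact_force'])
E
```

```text
time_s: 3.7
ee_pos: [0.4588, -0.2653, 0.0651]
tcp_rot: [[1.0, 0.001, 0.001], [0.001, -1.0, -0.001], [0.001, 0.001, -1.0]]
contact_force: [0.4, 0.1, 1.0]
opening: 0.997
finger_force: 0.0
[ 0.45878993 -0.26530021  0.06517344] [0.46198826 0.64146602 0.55107915]
```

View pics/w2.png

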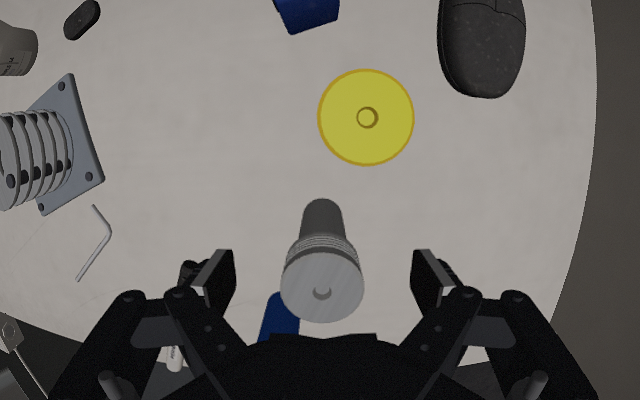

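The pin's head (322,290) sits centred between the open pads at (215,275) and (433,275), with the neighbours clear. I'll close the gripper.

```bash
python3 -m jog '[[0,0,0,0],[0,0,0,0],[0,0,0,0],[0,0,0,0],[0,0,0,0],[0,0,0,0],[0,0,0,0],[0,0,0,0]]' 1 70
```

```text
time_s: 4.75
ee_pos: [0.4585, -0.265, 0.0647]
tcp_rot: [[1.0, 0.001, 0.001], [0.001, -1.0, -0.0], [0.001, 0.0, -1.0]]
contact_force: [-1.4, 1.2, 5.4]
opening: 0.403
finger_force: 69.4
```

```bash
python3 -m jog '[[0,0,-0.2,0],[0,0,-0.6,0],[0,0,-0.8,0],[0,0,-0.8,0],[0,-0.3,-0.2,0],[0,-0.6,0,0],[0,-0.6,0,0],[0,-0.6,0,0],[0,-0.3,0,0],[0,0,0,0],[0,0,0,0]]' 1 70;  python3 - <<'E'
from h import *
c=cap('wrist','w3.png'); o=bot.get_obs(); print(o['ee_pos'],o['contact_force'],o['wrist_torque'])
E
```

```text
time_s: 6.12
ee_pos: [0.4584, -0.1455, 0.1941]
tcp_rot: [[1.0, 0.001, -0.0], [0.001, -1.0, -0.0], [-0.0, 0.0, -1.0]]
contact_force: [1.3, -0.3, -1.9]
opening: 0.401
finger_force: 70.3
[ 0.45833414 -0.14568421  0.19408452] [-0.18682222 -0.86013057 -2.53922566] [0.01964365 0.03553965 0.0291413 ]
```

View pics/w3.png

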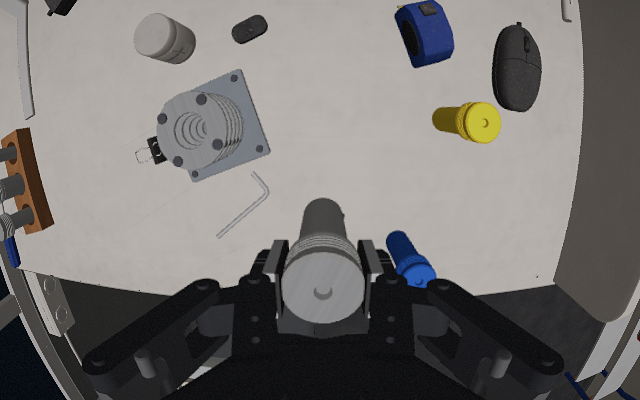

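The pin is held upright with its head top at (323,291). The gauge is fully visible, with its nuts at (201,99), (162,118), (177,161) and (217,144).

```bash
cat >> h.py <<'E'
def blob(c,u,v,r=8,t=95):
    g=cv2.cvtColor(c['img'],cv2.COLOR_RGB2GRAY).astype(float)
    w=g[v-r:v+r+1,u-r:u+r+1]; y,x=np.nonzero(w<t); return u-r+x.mean(),v-r+y.mean(),len(x)
E
python3 - <<'E'
from h import *
np.set_printoptions(precision=4,suppress=True)
c=cap('wrist'); z0=bot.get_obs()['ee_pos']
B=[blob(c,*p) for p in((201,99),(162,118),(177,161),(217,144))]; print(B)
P=np.array([onz(c,b[0],b[1],.0765,True) for b in B]);print(P,P.mean(0),np.linalg.norm(P-P.mean(0),axis=1))
B=[blob(c,*p,r=6,t=110) for p in((234,79),(260,149),(195,175))]; print(B)
Q=np.array([onz(c,b[0],b[1],.012,True) for b in B]);print(Q,(Q[0]+Q[2])/2)
print('head',onz(c,323,291.5,z0[2]-.0647+.098,True)-z0)
# foot far edge & sides
g=cv2.cvtColor(c['img'],cv2.COLOR_RGB2GRAY).astype(int)
for r in(205,210,215,220,225): print(r,g[r,292:352:1].tolist())
print(g[188:215,322])
print(c['origin']-z0)
E
```

```text
[(np.float64(200.9090909090909), np.float64(98.8989898989899), 99), (np.float64(161.62790697674419), np.float64(118.29069767441861), 86), (np.float64(177.5), np.float64(161.04651162790697), 86), (np.float64(217.42857142857142), np.float64(144.2095238095238), 105)]
[[ 0.5461 -0.0387  0.0765]
 [ 0.5321  0.0021  0.0765]
 [ 0.4916 -0.0119  0.0765]
 [ 0.5053 -0.0528  0.0765]] [ 0.5188 -0.0254  0.0765] [0.0304 0.0305 0.0303 0.0306]
[(np.float64(233.3673469387755), np.float64(77.75510204081633), 49), (np.float64(259.0925925925926), np.float64(148.16666666666666), 54), (np.float64(194.61363636363637), np.float64(174.0), 44)]
[[ 0.5706 -0.0503  0.012 ]
 [ 0.4935 -0.077   0.012 ]
 [ 0.4667  0.0002  0.012 ]] [ 0.5186 -0.025   0.012 ]
head [-0.      0.0009  0.0333]
205 [177, 178, 178, 178, 177, 178, 177, 178, 178, 178, 178, 179, 180, 182, 183, 104, 59, 65, 69, 68, 67, 70, 69, 69, 69, 68, 70, 72, 72, 71, 67, 71, 71, 72, 70, 67, 68, 70, 69, 69, 69, 68, 68, 69, 64, 61, 77, 179, 181, 181, 179, 179, 180, 180, 180, 181, 180, 180, 181, 180]
210 [178, 178, 177, 178, 179, 179, 179, 180, 179, 180, 183, 16
[... 432 characters left out ...]
115, 174, 181, 181, 179, 179, 180, 179]
220 [179, 178, 178, 179, 179, 179, 179, 179, 180, 178, 119, 57, 65, 66, 66, 65, 64, 69, 68, 68, 70, 70, 70, 71, 70, 71, 72, 70, 70, 68, 71, 71, 70, 68, 72, 68, 68, 67, 67, 70, 69, 68, 66, 67, 64, 66, 69, 66, 66, 63, 60, 100, 180, 181, 179, 180, 180, 180, 179, 179]
225 [180, 181, 180, 179, 178, 180, 179, 181, 184, 106, 69, 64, 67, 66, 64, 66, 67, 66, 69, 70, 68, 70, 71, 70, 71, 70, 71, 69, 70, 70, 70, 69, 72, 70, 71, 68, 68, 69, 68, 69, 69, 70, 67, 67, 66, 67, 66, 68, 68, 68, 66, 65, 81, 179, 184, 181, 179, 179, 180, 179]
[179 180 180 180 181 180 181 181 185 147  88  65  72  70  71  69  71  67
  72  71  70  69  69  67  68  71  69]
[0.0709 0.001  0.1428]
```

```bash
python3 - <<'E'
from h import *
np.set_printoptions(precision=4,suppress=True)
c=cap('wrist'); z0=bot.get_obs()['ee_pos']
zf=z0[2]-.0647
print('far',onz(c,322.5,197.2,zf,True)-z0)
for r,l,rr in((205,307,338.6),(210,303.5,341.3)): print(onz(c,l,r,zf,True)-z0,onz(c,rr,r,zf,True)-z0)
E
python3 -m jog '[[0.3,-0.5,0,0],[0.3,-0.6,0,0],[0.3,-0.6,0,0],[0.2,-0.4,0,0],[0.1,-0.28,0.2,0],[0,0,0.3,0],[0,0,0.2,0],[0,0,0,0],[0,0,0,0],[0,0,0,0]]' 1 70;python3 - <<'E'
from h import *
c=cap('wrist','w4.png'); o=bot.get_obs(); print(o['ee_pos'],o['contact_force'],o['wrist_torque'])
im=c['img'][60:320,180:460,::-1]; cv2.imwrite('pics/w4c.png',cv2.resize(im,None,fx=2.3,fy=2.3,interpolation=cv2.INTER_CUBIC))
E
```

```text
far [ 0.0135  0.001  -0.0647]
[ 0.0078  0.0119 -0.0647] [ 0.0078 -0.0102 -0.0647]
[ 0.0041  0.0144 -0.0647] [ 0.0041 -0.0122 -0.0647]
time_s: 7.52
ee_pos: [0.5183, -0.0262, 0.1597]
tcp_rot: [[1.0, 0.0, 0.001], [0.0, -1.0, -0.0], [0.001, 0.0, -1.0]]
contact_force: [0.5, 0.2, -2.2]
opening: 0.403
finger_force: 70.3
[ 0.51832331 -0.02617067  0.1597354 ] [-0.26508818  0.23112827 -2.16076547] [0.00330901 0.00442906 0.02384218]
```

View pics/w4c.png

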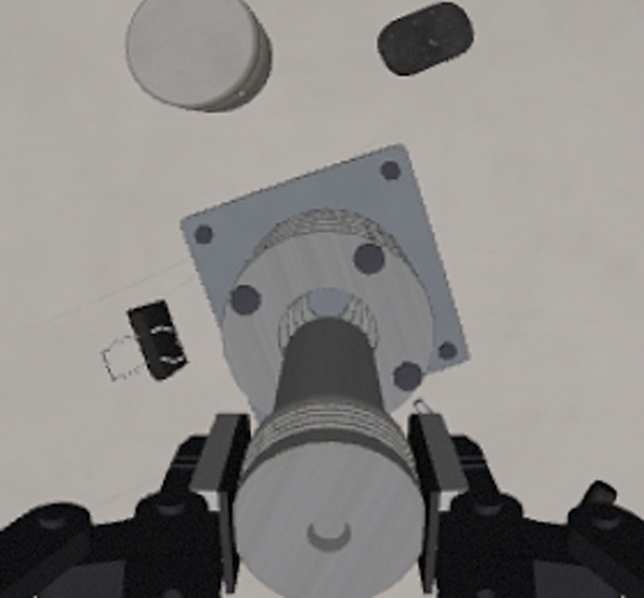

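The close view shows the foot just above the top bore and nearly concentric. The visible nuts are at about (286,190), (340,172) and (357,223) in full-image pixels. I'll measure foot and gauge in this same view.

```bash
python3 - <<'E'
from h import *
from scipy.optimize import least_squares
np.set_printoptions(precision=4,suppress=True)
c=cap('wrist'); z0=bot.get_obs()['ee_pos']
B=[blob(c,*p,r=8,t=88) for p in((287,190),(340,172),(357,223))]; print(B)
P=np.array([onz(c,b[0],b[1],.0765,True) for b in B]);print(P,np.linalg.norm(P[0]-P[2]),'gauge-tool',(P[0]+P[2])/2-z0)
zf=z0[2]-.0647
g=cv2.cvtColor(c['img'],cv2.COLOR_RGB2GRAY).astype(int)
pts=[]
for u in range(305,343,1):
    col=g[185:230,u]; i=np.nonzero(col<85)[0]
    if len(i): pts.append((u,185+i[0]))
print(pts)
X=np.array([onz(c,u,v-.5,zf,True)[:2]-z0[:2] for u,v in pts if 309<=u<=338])
s=least_squares(lambda p:np.hypot(*(X-p[:2]).T)-p[2],[0,0,.014],loss='soft_l1',f_scale=.0003); print('foot-tool',s.x)
s=least_squares(lambda p:np.hypot(*(X-p[:2]).T)-.0138,[0,0],loss='soft_l1',f_scale=.0003); print('foot-tool R13.8',s.x)
print('head',onz(c,323,291.5,z0[2]-.0647+.098,True)-z0)
E
```

```text
[(np.float64(286.04477611940297), np.float64(189.97014925373134), 134), (np.float64(340.1438848920863), np.float64(171.9208633093525), 139), (np.float64(356.90833333333336), np.float64(223.1), 120)]
[[ 0.5324  0.0025  0.0765]
 [ 0.5462 -0.0382  0.0765]
 [ 0.5058 -0.0519  0.0765]] 0.06057592004253196 gauge-tool [ 0.0008  0.0014 -0.0832]
[(305, np.int64(209)), (306, np.int64(206)), (307, np.int64(206)), (308, np.int64(204)), (309, np.int64(203)), (310, np.int64(202)), (311, np.int64(201)), (312, np.int64(198)), (313, np.int64(200)), (314, np.int64(200)), (315, np.int64(200)), (316, np.int64(199)), (317, np.int64(199)), (318, np.int64(198)), (319, np.int64(198)), (320, np.int64(198)), (321, np.int64(198)), (322, np.int64(198)), (323, np.int64(198)), (324, np.int64(198)), (325, np.int64(198)), (326, np.int64(198)), (327, np.int64(198)), (328, np.int64(199)), (329, np.int64(199)), (330, np.int64(200)), (331, np.int64(200)), (332, np.int64(200)), (333, np.int64(201)), (334, np.int64(202)), (335, np.int64(202)), (336, np.int64(203)), (337, np.int64(204)), (338, np.int64(205)), (339, np.int64(205)), (340, np.int64(209)), (341, np.int64(212)), (342, np.int64(212))]
foot-tool [-0.0008  0.0011  0.0141]
foot-tool R13.8 [-0.0004  0.0011]
head [-0.      0.0007  0.0333]
```

```bash
python3 -m jog '[[0.025,-0.006,0,0],[0,0,0.1,0],[0,0,0.1,0],[0,0,0.1,0],[0,0,0.1,0],[0,0,0.1,0],[0,0,0.08,0],[0,0,0,0],[0,0,0,0],[0,0,0,0]]' 1 70
```

```text
time_s: 8.88
ee_pos: [0.5195, -0.0256, 0.1305]
tcp_rot: [[1.0, 0.001, 0.0], [0.001, -1.0, -0.0], [0.0, 0.0, -1.0]]
contact_force: [0.3, -0.2, -2.6]
opening: 0.402
finger_force: 70.3
```

```bash
python3 -m jog '[[0,0,0.04,0],[0,0,0.03,0],[0,0,0.02,0],[0,0,0.02,0],[0,0,0.01,0],[0,0,0,0],[0,0,0,0]]' 1 70
```

```text
time_s: 9.75
ee_pos: [0.5194, -0.0256, 0.1243]
tcp_rot: [[1.0, 0.001, 0.0], [0.001, -1.0, 0.0], [0.0, -0.0, -1.0]]
contact_force: [0.2, 0.8, -1.4]
opening: 0.405
finger_force: 70.3
```

```bash
python3 -m jog '[[0,0,0.02,0],[0,0,0.02,0],[0,0,0.01,0],[0,0,0,0],[0,0,0,0]]' 1 70
```

```text
time_s: 10.38
ee_pos: [0.5194, -0.0256, 0.1218]
tcp_rot: [[1.0, 0.001, 0.0], [0.001, -1.0, 0.0], [0.0, -0.0, -1.0]]
contact_force: [0.1, -0.8, -2.2]
opening: 0.402
finger_force: 70.3
```

Through ring 2 with almost no force. I'll continue towards ring 3, where the foot would meet it at TCP z ≈ 0.1127.

```bash
python3 -m jog '[[0,0,0.04,0],[0,0,0.04,0],[0,0,0.04,0],[0,0,0.02,0],[0,0,0,0],[0,0,0,0],[0,0,0,0]]' 1 70
```

```text
time_s: 11.25
ee_pos: [0.5195, -0.0256, 0.1148]
tcp_rot: [[1.0, 0.001, 0.0], [0.001, -1.0, -0.0], [0.0, 0.0, -1.0]]
contact_force: [1.0, 0.1, -1.8]
opening: 0.405
finger_force: 70.3
```

```bash
python3 -m jog '[[0,0,0.02,0],[0,0,0.02,0],[0,0,0,0],[0,0,0,0],[0,0,0,0]]' 1 70
```

```text
time_s: 11.88
ee_pos: [0.5194, -0.0256, 0.1128]
tcp_rot: [[1.0, 0.001, 0.0], [0.001, -1.0, -0.0], [0.0, 0.0, -1.0]]
contact_force: [0.2, -1.1, -0.8]
opening: 0.402
finger_force: 70.5
```

```bash
python3 -m jog '[[0,0,0.01,0],[0,0,0,0],[0,0,0,0],[0,0,0,0]]' 1 70
```

```text
time_s: 12.38
ee_pos: [0.5196, -0.0256, 0.1127]
tcp_rot: [[1.0, 0.001, 0.001], [0.001, -1.0, -0.0], [0.001, 0.0, -1.0]]
contact_force: [-1.3, 0.5, 5.8]
opening: 0.404
finger_force: 70.7
```

Contact is exactly at ring 3's height: foot z 0.048, with force rising. The image gives a shank radius of about 14 mm, so ring 3 (25 mm bore) is the right stop. I'll raise the load to about 10 N and hold.

```bash
python3 -m jog '[[0,0,0.003,0],[0,0,0,0],[0,0,0,0],[0,0,0,0]]' 1 70
```

```text
time_s: 12.88
ee_pos: [0.5197, -0.0256, 0.1127]
tcp_rot: [[1.0, 0.001, 0.001], [0.001, -1.0, -0.0], [0.001, 0.0, -1.0]]
contact_force: [-0.8, -0.1, 7.3]
opening: 0.404
finger_force: 70.9
```

```bash
python3 -m jog '[[0,0,0.003,0],[0,0,0,0],[0,0,0,0],[0,0,0,0],[0,0,0,0],[0,0,0,0],[0,0,0,0],[0,0,0,0]]' 1 70
```

```text
time_s: 13.88
ee_pos: [0.5197, -0.0256, 0.1126]
tcp_rot: [[1.0, 0.001, 0.001], [0.001, -1.0, -0.0], [0.001, 0.0, -1.0]]
contact_force: [-1.9, 0.2, 7.4]
opening: 0.403
finger_force: 71.0
```

```bash
python3 -m jog '[[0,0,0.004,0],[0,0,0,0],[0,0,0,0],[0,0,0,0],[0,0,0,0],[0,0,0,0],[0,0,0,0],[0,0,0,0]]' 1 70; python3 -c "
from h import *
for i in range(4): cap('wrist'); o=bot.get_obs(); print(o['contact_force'])"
```

```text
time_s: 14.88
ee_pos: [0.5197, -0.0256, 0.1126]
tcp_rot: [[1.0, 0.001, 0.001], [0.001, -1.0, -0.0], [0.001, 0.0, -1.0]]
contact_force: [-1.8, -0.1, 10.5]
opening: 0.399
finger_force: 71.3
[-2.14188059  1.65817961  9.41909041]
[-0.95584673 -0.24210873  9.55189942]
[-1.78411146  0.11461024 10.23306548]
[-1.76830525  1.08254291 10.16409415]
```

```bash
python3 -m jog '[[0,0,-0.01,0],[0,0,0,0],[0,0,0,0]]' 1 20; python3 -m jog '[[0,0,0,0],[0,0,0,0],[0,0,0,0],[0,0,0,0],[0,0,0,0],[0,0,0,0]]' -1;  python3 -m jog '[[0,0,-0.1,0],[0,0,-0.3,0],[0,0,-0.6,0],[0,0,-0.8,0],[0,0,-0.8,0],[0,0,0,0],[0,0,0,0]]' -1; python3 - <<'E'
from h import *
c=cap('wrist','w5.png');a=cap('scene')
im=np.hstack([cv2.resize(c['img'][40:340,180:460],(420,450)),cv2.resize(a['img'][150:250,290:370],(360,450),interpolation=cv2.INTER_CUBIC)])
cv2.imwrite('pics/w5c.png',im[:,:,::-1])
z0=bot.get_obs()['ee_pos'];print(z0)
E
```

```text
time_s: 15.45
ee_pos: [0.5196, -0.0256, 0.1127]
tcp_rot: [[1.0, 0.001, 0.001], [0.001, -1.0, -0.0], [0.001, 0.0, -1.0]]
contact_force: [-1.5, -0.1, 6.8]
opening: 0.403
finger_force: 71.2
time_s: 16.2
ee_pos: [0.5194, -0.0256, 0.1123]
tcp_rot: [[1.0, 0.001, -0.0], [0.001, -1.0, 0.0], [-0.0, -0.0, -1.0]]
contact_force: [-0.1, 0.3, 0.3]
opening: 0.999
finger_force: 0.0
time_s: 17.08
ee_pos: [0.5193, -0.0256, 0.2425]
tcp_rot: [[1.0, 0.001, 0.0], [0.001, -1.0, -0.0], [0.0, 0.0, -1.0]]
contact_force: [-0.2, 0.0, -0.3]
opening: 0.996
finger_force: 0.0
[ 0.51895815 -0.02550269  0.2415598 ]
```

View pics/w5c.png

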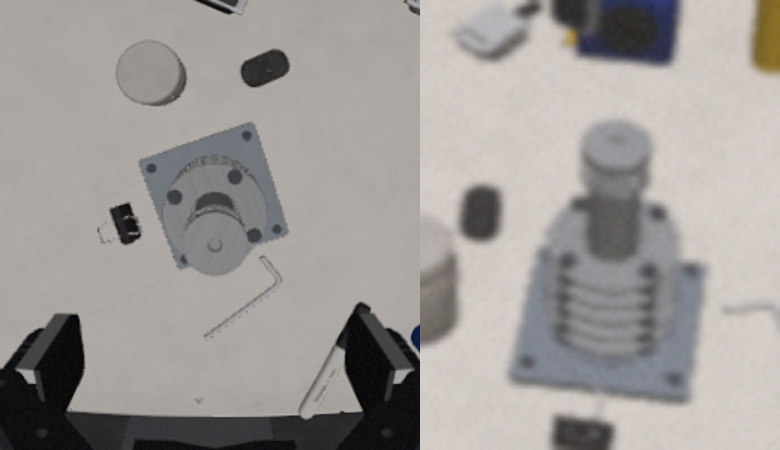

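The pin stands upright and released in the gauge (head at (215,245) in the left half), and the gripper is clear above it.

```bash
python3 -c "
from rig import bot; print(bot.sign_off())"
```

```text
the job is handed in; nothing more can be done
None
```

The lone pin passed rings 1 and 2 and bottomed on ring 3 (25 mm bore), so its shank is the 28 mm one; it was held there under about 10 N for over half a second, left standing upright and released, and the job was handed in at about 17 s.

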